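# Restock the masking tape keeper and clip its cover on

## Robot

A 6-joint arm with a two-finger parallel gripper is mounted at the origin on the work surface. World frame = base frame: x ahead of the robot, y to its left, z up, the work surface at z = 0. Lengths are in m, angles in degrees, forces in N, time in s.
With the tool pointing down it reaches from about 0.325 to 0.775 m from the base axis. Payload 5.5 kg.
Tool frame: the origin (TCP) lies at the centre of the arm's flange, where the gripper is bolted on; the fingertips stand 182 mm ahead of it and the grasp point (between the pads) lies 163 mm ahead of it; z points along the fingers, y is the line along which they close (so a half turn about z gives the same grasp; the last joint's range is limited). The gripper opens to 88 mm and grips with 3 to 60 N. Pads are 20 mm wide; open, the fingers measure 115 mm over their backs; the gripper's body (75 mm by 178 mm) begins 61 mm behind the grasp point.
Start: joints at [-69.368, 5.22, 70.514, -0, 104.267, -3.249], TCP at [0.243, -0.549, 0.405] pointing down, gripper open.
Joint ranges: [-164.24, 164.24], [-49.07, 125.15], [9.68, 141.18], [-86.29, 266.29], [3.28, 154.24], [-151.56, 151.56]. Speed limits (degrees/s): [147.25, 147.25, 172.46, 180, 180, 180].

## Interface

Orientations are given as [roll, pitch, yaw] about the fixed x, y, z axes, in that order (R = Rz(yaw) Ry(pitch) Rx(roll)).
In Python, from station import r, vision, kin, effector gives the robot as it stands (r), with the cameras (vision), the kinematics (kin) and the gripper (effector). Calls block until the motion is done:
- r.reach(position, orientation): joint-space move of the TCP to a pose.
- r.servo_line(position, rotation=None, speed=0.15): straight line of the TCP; rotation=None keeps the orientation; speed is the mean speed in m/s.
- r.move_joints(angles): joint-space move.
- effector.let_go() and effector.grab(squeeze=None): open the fingers fully, or close them until they stop; squeeze is the grip in N (None keeps the last).
- r.wait(seconds).
- kin.inverse_kinematics(position, orientation): joint angles nearest the present ones, or None.
- r.sense(): the state.
- vision.snapshot(name): name is "side" or "top" or "wrist"; returns a dict with "frame" (384x512x3 uint8, red, green, blue), "fx", "fy", "cx", "cy" (pixels), "R" (3x3) and "t" (3): a world point X has camera coordinates R X + t. Camera axes: x right, y down, z forward; pixel columns grow to the right and rows downward; lengths in m; the calibration is good to about 2 mm. A picture is of the moment at which its call begins. There is no depth.
A pose or a line that the arm cannot do raises r.IKError and nothing moves.
- r.hand_in(): hands the job in; it is judged then, once.
The state is a dict: "clock": time; "joints": joint angles; "joint_vel": joint speeds; "joint_torque": joint torques, N m; "tcp_pos": TCP position; "orientation": TCP orientation; "contact_force": force on the tool from outside, world axes, zero at the start; "torque": the same for the moment, N m; "opening": finger opening in m; "gripper_force": force on a finger pad.
Only numpy, scipy, OpenCV 4.12 (cv2) and the standard library are available. Lean on these libraries where they do the work, as an engineer would, in place of code of your own. Each camera call takes 0.05 s, during which the arm holds its last target. There are 200 camera calls.

## Task

First slide the waste bin's lid open (push its catch free if the lid will not budge), leave both empty cardboard cores in it, the one on the tape keeper's spindle and the one on the bench, and shut the lid again. Then slide every roll of masking tape on the bench onto the spindle, lying flat on one another in any order, and last set the clear cover over them and press it straight down until all its clip arms have snapped under the orange rim. Leave the other things on the bench where they are.

Things in the scene. Friction and masses are not known exactly. Their poses are not given: they have to be found in the camera images.
- keeper: tape keeper, fixed: black round foot 128 mm across, 12 mm high; grey neck 72 mm across; orange rim disc 100 mm across, from 28 to 36 mm height; on it a grey step 82 mm across (76 at its top, 41 mm height) that carries the rolls; upright aluminium spindle 22 mm thick to 96 mm, then a cone to 8 mm across at 111 mm. Origin: centre of the foot's underside, z up
- keeper_rim (a point): centre of the top face of the keeper's orange rim; the cover's origin lands here when it is fully home, any way round. Pressing the clips over takes about 10 to 20 N; they then hold it
- cover_knob (a point): centre of the cover's black round knob, 34 mm across, 26 mm tall, 96 mm above the cover's origin; its foot is the flat top of the cover, 83 mm above the origin
- core_a: empty brown cardboard core left on the keeper's spindle at the start: tube 34 mm outside, 27 mm inside, 60 mm long, about 20 g. Origin: centre of its lower end, z along the tube
- core_b: second empty cardboard core of the same size, standing upright on the bench among the rolls. Origin: centre of its lower end, z along the tube
- bin: open-topped grey waste bin, fixed, 150 x 150 mm, 75 mm high, walls and floor 4 mm, with a black sliding lid on it (its top at 82 mm) and a catch on a housing at its +x side. Origin: centre of its underside; x and y along its walls. With the lid fully open the mouth is free from x = -33 to +71 mm
- bin_lid (a joint): the bin's lid, 154 mm square; m: 0 = shut, 0.11 = fully open, sliding towards the bin's -x with about 2 N. If the catch holds it, it gives only about 3 mm
- lid_knob (a point): centre of the orange round knob, 26 mm across, 28 mm tall, that stands in the middle of the bin's lid; its foot is at 82 mm, its top at 110 mm height
- catch (a point): middle of the travel of the bin's red catch tab (fixed point). The tab is 24 (bin x) x 16 (bin y) mm, from 84 to 114 mm height, and slides 10 mm either way along the bin's y with about 2 N between two low steel stops. At the bin's +y end it surely frees the lid; elsewhere it may or may not hold it: one finds out only by trying the lid
- cover: clear bluish dust cover, 94 mm across, 83 mm high, orange bottom band, about 0.25 kg, open below (inside 86 mm across, 79 mm high). Three orange clip arms hang outside it, 120 degrees apart (the first along its +x), 118 mm across overall, reaching 18.5 mm below the origin; on the bench it stands on them. Origin: centre of its lower wall edge, z up
- clip_1 (a joint): first clip arm of the cover, orange, 18 mm wide, sprung; rad: 0 = at rest hanging straight down, grows to 0.25 as its lower end is forced outwards; about 0.08 while its nose rides over the rim, back under 0.06 once snapped below it
- clip_2 (a joint): second clip arm of the cover, orange, 18 mm wide, sprung; rad: 0 = at rest hanging straight down, grows to 0.25 as its lower end is forced outwards; about 0.08 while its nose rides over the rim, back under 0.06 once snapped below it
- clip_3 (a joint): third clip arm of the cover, orange, 18 mm wide, sprung; rad: 0 = at rest hanging straight down, grows to 0.25 as its lower end is forced outwards; about 0.08 while its nose rides over the rim, back under 0.06 once snapped below it
- roll_a: roll of blue masking tape lying flat: 60 mm outside, 26 mm hole, 18 mm high, 40 to 85 g; None if there is no such roll this time. Origin: centre of its underside
- roll_b: roll of yellow masking tape lying flat: 60 mm outside, 26 mm hole, 18 mm high, 40 to 85 g; None if there is no such roll this time. Origin: centre of its underside
- roll_c: roll of green masking tape lying flat: 60 mm outside, 26 mm hole, 18 mm high, 40 to 85 g; None if there is no such roll this time. Origin: centre of its underside
- roll_d: roll of red masking tape lying flat: 60 mm outside, 26 mm hole, 18 mm high, 40 to 85 g; None if there is no such roll this time. Origin: centre of its underside
- tin: bystander: steel paint tin with a blue band, 68 mm across, 80 mm high. Origin: centre of its underside
- mixcup: bystander: white mixing cup, 70 mm across, 80 mm high. Origin: centre of its underside
- brush: bystander: paint brush 200 mm long lying about along y, handle towards the end away from its own +x. Origin: near its middle, on the bench
- scraper: bystander: flat scraper 180 mm long lying on the bench along its own x. Origin: near its middle, on the bench
- sandblock: bystander: wooden sanding block 100 x 65 x 35 mm. Origin: centre of its underside
- swatch: bystander: brown and teal painted sample board 120 x 90 x 12 mm lying flat. Origin: centre of its underside
- jar: bystander: terracotta coloured paint jar, 64 mm across, 90 mm high. Origin: centre of its underside

How it is judged:
By the outcome, as a careful person would: the job done as asked, in the order asked, and still so for the second after the job is handed in, with the robot touching nothing.
Of roll_a, roll_b, roll_c, roll_d only 2 to 4 are there at a start; the rules pass over those that are not, and their reading is None.
At some moment in a run one of roll_a, roll_b, roll_c, roll_d may be knocked a few centimetres aside while the robot is not near it.
It also fails if it takes over 210 s, if anything falls off the work surface, if the arm or the gripper's body presses on something with over 40 N, if the wrist force passes 120 N, or if a joint passes its speed limit or range.

## Working session

There is one attempt and no reset: what is moved stays moved. The work goes in short steps, each a Python script; the robot and the scene stay as the last script left them, time stands still between calls to the robot, and variables do not carry over. Pictures are saved under pics/ and viewed, at most 16 in all, crops included, and the job is handed in when it is done.

```bash
mkdir -p pics; ls
python3 - <<'E'
from station import r, vision, kin, effector
import cv2
for n in ("top","side"):
    s=vision.snapshot(n); cv2.imwrite(f"pics/{n}0.png",cv2.resize(s["frame"][:,:,::-1],(800,600),interpolation=cv2.INTER_CUBIC))
    print(n,s["fx"],s["cx"],s["cy"],s["R"],s["t"])
print(r.sense())
E
```

```text
pics
station.py
top 475.6966054244546 246.2393272568555 183.51695924143428 [[-0.0207001  -0.99969514  0.01345853]
 [-0.99642343  0.01952555 -0.08221375]
 [ 0.0819259  -0.01511222 -0.99652384]] [0.02112314 0.56593002 1.31237436]
side 375.80175635807 254.68100843579498 181.886402431451 [[-0.77820528 -0.62776649  0.01748617]
 [-0.4670463   0.55990686 -0.68437713]
 [ 0.41983841 -0.54075275 -0.7289185 ]] [0.44318584 0.30143408 0.77748382]
{'clock': 0.1, 'joints': array([-6.93682435e+01,  5.25873871e+00,  7.05756443e+01, -5.23523163e-05,
        1.04266317e+02, -3.24705395e+00]), 'joint_vel': array([-0.00088536, -0.10840984, -0.27383268,  0.02856601, -0.07191778,
       -0.10232801]), 'joint_torque': array([ 3.75764823e-03, -4.47857809e+01, -4.07569134e+01,  7.01940665e-02,
        2.84456142e-02, -1.15802022e-04]), 'tcp_pos': array([ 0.24291387, -0.5486842 ,  0.4036137 ]), 'orientation': array([-1.79899459e+02, -5.65311143e-03,  2.38787926e+01]), 'contact_force': array([ 0.58731051,  0.30723758, -0.40082152]), 'torque': array([-0.00653698, -0.02015552,  0.03859965]), 'gripper_force': 0.0, 'opening': 0.08816302453951043}
```

View pics/top0.png

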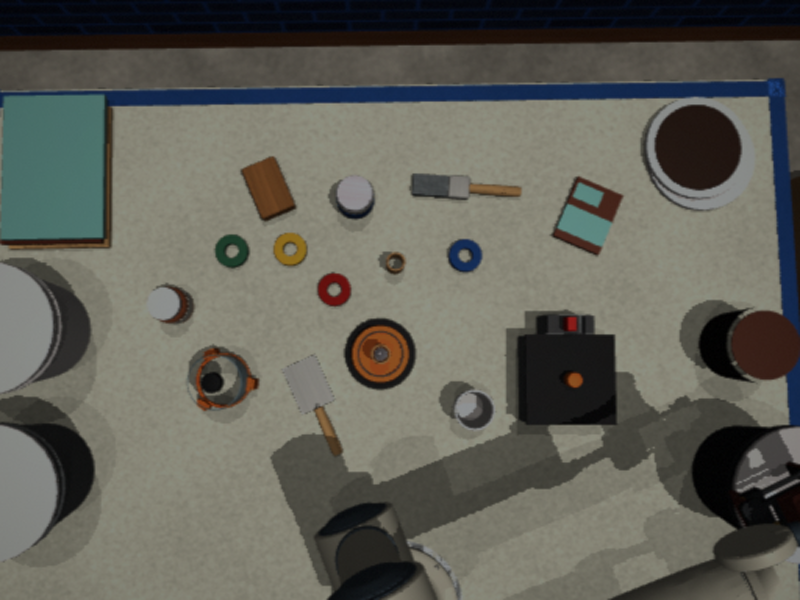

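View pics/side0.png

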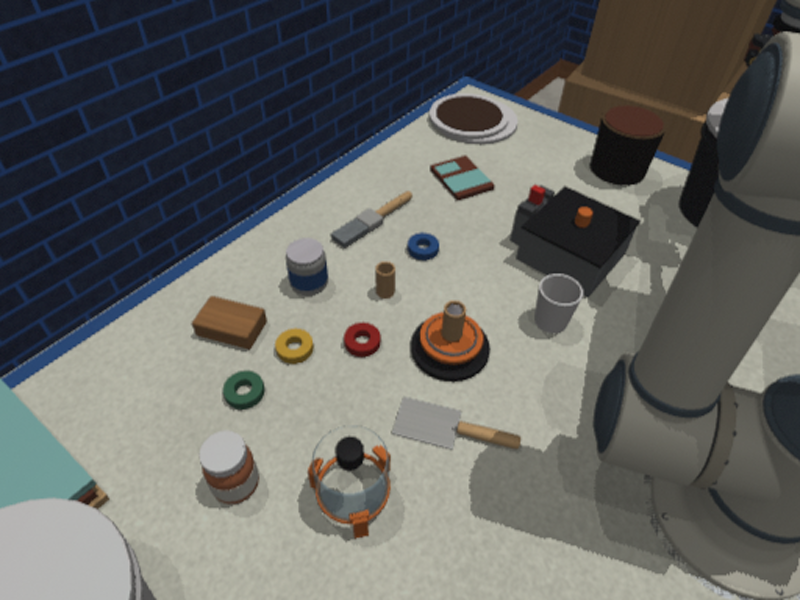

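Both views show all four rolls. In 800x600 top-view pixels they are green (232,250), yellow (290,249), red (334,289) and blue (465,255). Core_b is at (395,263), the keeper at (380,353) with core_a on its spindle, and the cover knob at (212,382). The bin is at (567,378) with the red tab at (572,323), and its +x points up the image.

```bash
cat > h.py <<'E'
from station import r, vision, kin, effector
import numpy as np, cv2
def cast(s,uv,z):
    d=np.array([(uv[0]-s["cx"])/s["fx"],(uv[1]-s["cy"])/s["fy"],1.]);R=np.array(s["R"]);c=-R.T@s["t"];d=R.T@d
    return c+d*(z-c[2])/d[2]
def proj(s,X):
    p=np.array(s["R"])@np.array(X)+s["t"]; return np.array([s["fx"]*p[0]/p[2]+s["cx"],s["fy"]*p[1]/p[2]+s["cy"]])
HSV=dict(blue=((100,110,30),(125,255,255)),yellow=((18,130,80),(32,255,255)),green=((55,80,20),(88,255,255)),
 red=((172,150,60),(4,255,255)),orange=((6,150,90),(16,255,255)),brown=((8,60,50),(20,175,255)),black=((0,0,0),(179,255,38)),housing=((0,0,0),(179,80,90)))
def mask(f,col):
    h=cv2.cvtColor(f,cv2.COLOR_RGB2HSV);lo,hi=HSV[col]
    if lo[0]>hi[0]: return cv2.inRange(h,(0,)+lo[1:],hi)|cv2.inRange(h,lo,(179,)+hi[1:])
    return cv2.inRange(h,lo,hi)
def blob(s,col,near,rad):
    """largest blob of a colour within rad px of near: contour"""
    m=mask(s["frame"],col);w=np.zeros_like(m);cv2.circle(w,tuple(int(v) for v in near),int(rad),255,-1)
    cs=cv2.findContours(m&w,cv2.RETR_EXTERNAL,cv2.CHAIN_APPROX_NONE)[0]
    return max(cs,key=cv2.contourArea) if cs else None
def fit(s,c,z):
    """contour cast onto plane z -> enclosing circle centre, radius (m)"""
    P=np.array([cast(s,p[0],z)[:2] for p in c],np.float32)*1000
    (x,y),q=cv2.minEnclosingCircle(P);return np.round([x/1000,y/1000,q/1000],4)
GP=0.163
def down(xy,zg,yaw): return [xy[0],xy[1],zg+GP],[180,0,yaw]
def F(): return np.round(r.sense()["contact_force"],1)
E
python3 - <<'E'
from h import *
s=vision.snapshot("top"); k=1/1.5625
print("cam",-np.array(s["R"]).T@s["t"])
for n,col,uv,z,rad in [("roll_c","green",(232,250),.018,18),("roll_b","yellow",(290,249),.018,18),("roll_d","red",(334,289),.018,18),("roll_a","blue",(465,255),.018,18),
 ("core_b","brown",(395,262),.06,10),("rim","orange",(380,353),.036,30),("lidknob","orange",(573,380),.11,14),("tab","red",(572,323),.114,12),("cknob","black",(212,382),.1275,11),("cover band","orange",(222,378),.0,32)]:
    c=blob(s,col,np.array(uv)*k,rad)
    if c is None: print(n,None);continue
    print(n,fit(s,c,z),cv2.contourArea(c))
c=blob(s,"black",np.array((567,378))*k,45); q=cv2.minAreaRect(c); b=cv2.boxPoints(q)
print([cast(s,p,.082)[:2].round(4) for p in b])
E
```

```text
cam [0.45682573 0.0298995  1.35405528]
roll_c [0.6382 0.2858 0.0286] 291.5
roll_b [0.6397 0.1804 0.0298] 315.5
roll_d [0.5645 0.1018 0.029 ] 299.5
roll_a [ 0.6219 -0.1362  0.029 ] 297.5
core_b [ 0.6057 -0.0078  0.0195] 121.0
rim [0.4476 0.0209 0.0496] 962.0
lidknob [ 0.398  -0.3023  0.0119] 54.5
tab [ 0.4911 -0.2994  0.0125] 40.0
cknob [0.4072 0.2981 0.0178] 125.0
cover band [0.4133 0.3305 0.037 ] 32.0
[array([ 0.5072, -0.2156]), array([ 0.5039, -0.3825]), array([ 0.3208, -0.3741]), array([ 0.3245, -0.2091])]
```

Run:
```python
from h import *
r.reach(*down((0.41,-0.302),.30,0))
print(r.sense()["joints"].round(1),r.sense()["clock"],F())
s=vision.snapshot("wrist"); cv2.imwrite("pics/w1.png",s["frame"][:,:,::-1])
print(-np.array(s["R"]).T@s["t"],np.array(s["R"])[2])
print(proj(s,(.398,-.302,.11)),proj(s,(.491,-.299,.114)))
```

```text
[-40.3  -7.6  77.2  -0.  110.4  49.7] 1.3083 [-0.4 -0.1 -0.1]
[ 0.48644096 -0.30311692  0.44290623] [-2.80068698e-01 -1.78691001e-04 -9.59979944e-01]
[254.78564618 180.02145386] [251.931008   100.46676588]
```

View pics/w1.png

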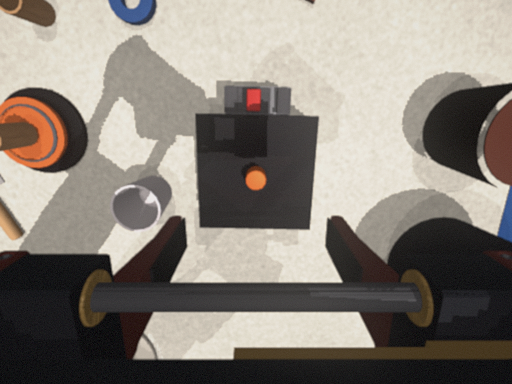

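The wrist view shows the lid corners at (197,115), (318,117), (311,229) and (200,226), with the lid knob at (256,179). The red tab at (254,99) sits between grey stops. I'll measure these, then try the lid.

```bash
cat >> h.py <<'E'
def held(): return r.sense()["opening"]
E
python3 - <<'E'
from h import *
s=vision.snapshot("wrist")
C=[cast(s,p,.082)[:2] for p in [(197,115),(318,117),(311,229),(200,226)]]
C=np.array(C);print(C.round(4),C.mean(0))
e=[C[0]-C[3],C[1]-C[2]];print([np.degrees(np.arctan2(a[1],a[0])) for a in e],[np.degrees(np.arctan2(-a[0],a[1])) for a in (C[0]-C[1],C[3]-C[2])])
k=fit(s,blob(s,"orange",(256,179),20),.11);t=fit(s,blob(s,"red",(254,99),18),.114);print(k,t)
x,y,w,h=cv2.boundingRect(blob(s,"red",(254,99),18));print(x,y,w,h)
# grip the lid knob: fingers close along y
r.servo_line(down(k,.20,0)[0],[180,0,0],.25)
r.servo_line(down(k,.105,0)[0],speed=.08)
effector.grab(8);print(held(),F())
p=np.array(r.sense()["tcp_pos"]);f0=F()
for i in range(1,6):
    r.servo_line(p+[-.0025*i,0,0],speed=.03);print(i,r.sense()["tcp_pos"][:2].round(4),F()-f0)
    if abs((F()-f0)[0])>8: break
E
```

```text
[[ 0.4741 -0.2305]
 [ 0.4714 -0.381 ]
 [ 0.3195 -0.3804]
 [ 0.3244 -0.2257]] [ 0.39735891 -0.30438771]
[np.float64(-1.8491504153087714), np.float64(-0.22965997067228064)] [np.float64(-1.0139390485369082), np.float64(-1.7831332977387842)]
[ 0.4003 -0.3024  0.0147] [ 0.4922 -0.3004  0.0126]
246 89 15 22
0.02563938046033688 [-0.5  2.4  0.5]
1 [ 0.3977 -0.3021] [ 0.7 -0.1 -0.5]
2 [ 0.3951 -0.3021] [0.7 0.9 0. ]
3 [ 0.3926 -0.3021] [-0.4  1.5  0.8]
4 [ 0.3901 -0.3021] [-0.4  2.6  0.8]
5 [ 0.3877 -0.302 ] [1.6 1.7 0.7]
```

Run:
```python
from h import *
f0=F()
r.servo_line([.4003-.109,-.302+.0025,.105+GP],speed=.06);print(F(),held(),r.sense()["tcp_pos"])
s=vision.snapshot("top")
c=blob(s,"orange",proj(s,(.29,-.3,.11)),14);print(None if c is None else fit(s,c,.11))
s=vision.snapshot("wrist");cv2.imwrite("pics/w2.png",s["frame"][:,:,::-1])
```

```text
[-0.7  0.4 -1.6] 0.025838918395240076 [ 0.29127043 -0.29966682  0.26796729]
None
```

View pics/w2.png

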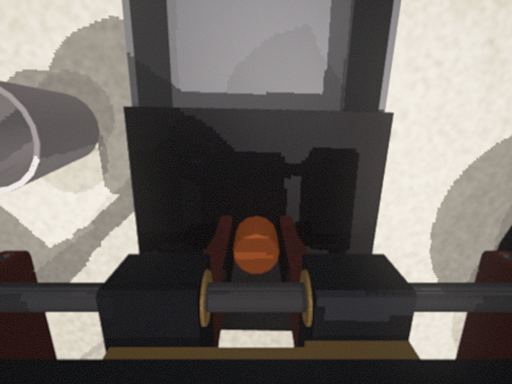

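The lid slid fully open: the mouth is clear, and the knob is between the fingers at (256,245). The catch was free. Next is core_a.

Run:
```python
from h import *
effector.let_go(); p=r.sense()["tcp_pos"]; r.servo_line([p[0],p[1],.40],speed=.25)
r.reach(*down((.4476,.0209),.28,0))
s=vision.snapshot("wrist");cv2.imwrite("pics/w3.png",s["frame"][:,:,::-1])
print(r.sense()["clock"],r.sense()["joints"].round(0))
print(proj(s,(.4476,.0209,.036)),proj(s,(.4476,.0209,.111)))
c=blob(s,"orange",proj(s,(.4476,.0209,.036)),95);print("rim",fit(s,c,.036),cv2.contourArea(c))
```

```text
10.5083 [ -2. -17.  88.  -0. 110.  88.]
[254.65386424 161.79299253] [254.46219917 174.64630792]
rim [0.4476 0.0214 0.0503] 3868.0
```

View pics/w3.png

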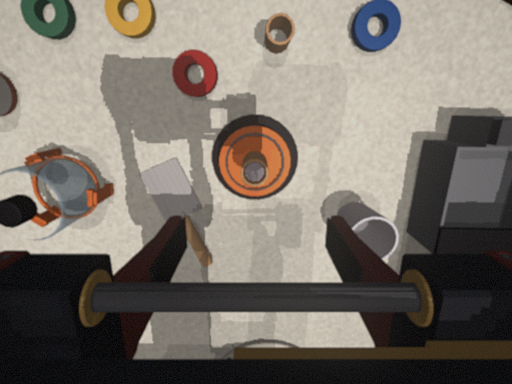

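The wrist view shows the keeper's rim centred at (255,156), which agrees with the top view. Core_a's top is at (255,170), core_b at (280,33), and the approach is clear. I'll move both cores.

Run:
```python
from h import *
def pick(xy,zg,lift):
    r.servo_line(down(xy,zg+.06,0)[0],[180,0,0],.25); r.servo_line(down(xy,zg,0)[0],speed=.1); effector.grab(10)
    print("open",held(),F()); r.servo_line(down(xy,lift,0)[0],speed=.15); print("up",held())
def drop(xy):
    r.reach(*down(xy,.2,0)); r.servo_line(down(xy,.075,0)[0],speed=.12); print(held(),F()); effector.let_go(); r.servo_line(down(xy,.22,0)[0],speed=.3)
pick((.4476,.0212),.085,.20)
drop((.442,-.304))
r.reach(*down((.6057,-.0078),.26,0))
s=vision.snapshot("wrist");c=blob(s,"brown",proj(s,(.606,-.008,.05)),45)
x=fit(s,c,.06);print("core_b",x,r.sense()["clock"])
cv2.imwrite("pics/w4.png",s["frame"][:,:,::-1])
t=vision.snapshot("top");c=blob(t,"brown",proj(t,(.606,-.008,.05)),12);print(fit(t,c,.06))
# top ring point: wrist-image contour near edge and far edge
```

```text
open 0.033292476563970434 [0.4 0.2 0.5]
up 0.032907351397713586
0.033117407997955546 [ 0.2 -0.2 -1.2]
core_b [ 0.6123 -0.0087  0.0204] 19.1
[ 0.6024 -0.0091  0.0174]
```

View pics/w4.png

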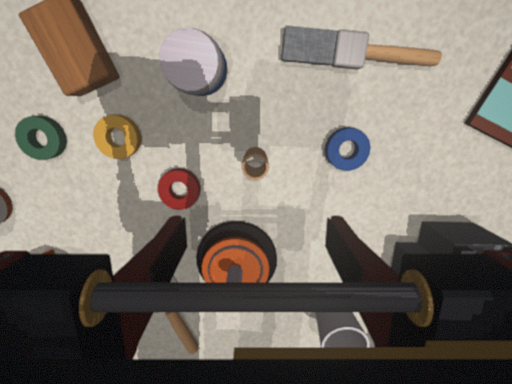

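Core_b's ring is at (255,160) and clear of its neighbours. I'll grasp it at about (0.605,-0.009) and then shut the lid.

Run:
```python
from h import *
xy=(.605,-.009)
r.servo_line(down(xy,.10,0)[0],[180,0,0],.25); r.servo_line(down(xy,.044,0)[0],speed=.1); effector.grab(10); print(held())
r.servo_line(down(xy,.2,0)[0],speed=.2); print(held())
xy=(.395,-.303)
r.reach(*down(xy,.2,0)); r.servo_line(down(xy,.085,0)[0],speed=.12); print(held(),F()); effector.let_go(); r.servo_line(down(xy,.25,0)[0],speed=.3)
s=vision.snapshot("wrist");cv2.imwrite("pics/w5.png",s["frame"][:,:,::-1]);print(r.sense()["clock"])
```

```text
0.0350078859791165
0.03487300649286961
0.03208365091789164 [-0.4 18.3 57.6]
25.9417
```

View pics/w5.png

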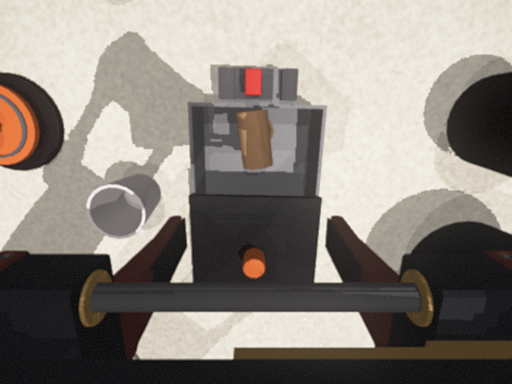

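Lowering core_b met 58 N, so it hit core_a, which had tipped over. Before closing the lid I need to see how they lie, so I'll view a magnified crop from closer in.

Run:
```python
from h import *
s=vision.snapshot("wrist");f=s["frame"][50:250,150:360]
f=cv2.convertScaleAbs(cv2.resize(f,(630,600),interpolation=cv2.INTER_CUBIC),alpha=1.6,beta=10)
cv2.imwrite("pics/w6.png",f[:,:,::-1])
c=blob(s,"brown",(255,140),45)
for z in (.038,.072): print(z,[cast(s,p,z)[:2].round(3) for p in cv2.boxPoints(cv2.minAreaRect(c))])
```

```text
0.038 [array([ 0.463, -0.278]), array([ 0.468, -0.32 ]), array([ 0.396, -0.331]), array([ 0.39 , -0.287])]
0.072 [array([ 0.463, -0.281]), array([ 0.468, -0.318]), array([ 0.404, -0.328]), array([ 0.398, -0.288])]
```

View pics/w6.png

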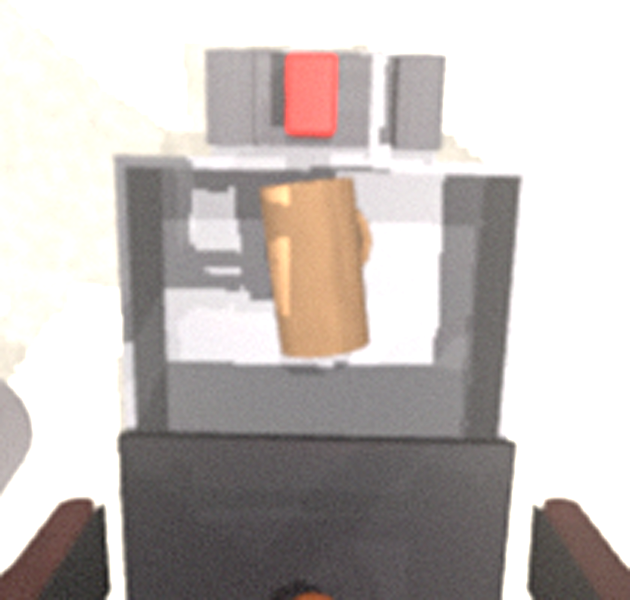

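The crop shows core_b lying across the top of the standing core_a, whose rim shows at (365,235). It would block the lid. I'll lift it off and drop it beside core_a on the +y side.

Run:
```python
from h import *
xy=(.432,-.304)
r.servo_line(down(xy,.15,7)[0],[180,0,7],.2); r.servo_line(down(xy,.091,7)[0],speed=.06);print(F())
effector.grab(6);print(held(),F()); r.servo_line(down(xy,.15,7)[0],speed=.1);print(held())
s=vision.snapshot("wrist");cv2.imwrite("pics/w7.png",cv2.convertScaleAbs(s["frame"],alpha=1.6,beta=10)[:,:,::-1])
```

```text
[ 0.1 -0.   0.8]
0.032723508467319605 [-0.3  0.2  0.6]
0.03289695945500286
```

View pics/w7.png

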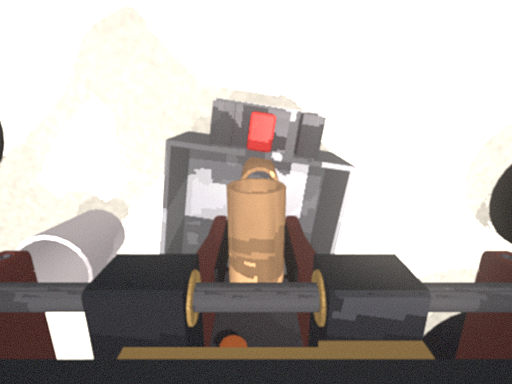

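Core_b is held level. Core_a is standing behind it, with its ring at (260,172). Dropping core_b at the +y side now.

Run:
```python
from h import *
s=vision.snapshot("wrist");print("A rim",cast(s,(260,172),.064))
xy=(.420,-.266)
r.servo_line(down(xy,.15,0)[0],[180,0,0],.12); r.servo_line(down(xy,.099,0)[0],speed=.08);print(F(),held()); effector.let_go()
r.servo_line(down((.395,-.303),.25,0)[0],speed=.2);r.wait(.3)
s=vision.snapshot("wrist");f=s["frame"][50:250,150:360]
cv2.imwrite("pics/w8.png",cv2.convertScaleAbs(cv2.resize(f,(420,400)),alpha=1.6,beta=10)[:,:,::-1]);print(r.sense()["clock"])
```

```text
A rim [ 0.45483839 -0.30501212  0.064     ]
[ 0.5  0.7 -0.5] 0.032612723026259206
33.0583
```

View pics/w8.png

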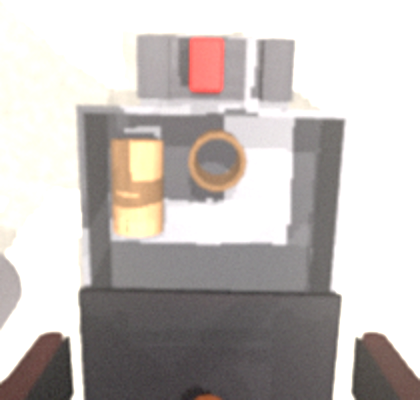

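Both cores are now inside below the rim: core_b lies at (138,187) and core_a stands at (217,160). Shutting the lid, then measuring the rolls from above with the wrist camera.

Run:
```python
from h import *
r.servo_line(down((.2915,-.2997),.2,0)[0],speed=.25)
r.servo_line(down((.2915,-.2997),.105,0)[0],speed=.12); effector.grab(10);print(held())
r.servo_line(down((.398,-.302),.105,0)[0],speed=.07);print(F())
for x in (.400,.4015,.403):
    r.servo_line(down((x,-.302),.105,0)[0],speed=.02);print(x,r.sense()["tcp_pos"][0],F())
    if abs(F()[0])>9: break
effector.let_go();r.servo_line(down((.41,-.302),.30,0)[0],speed=.25)
s=vision.snapshot("wrist");print("knob",fit(s,blob(s,"orange",(256,179),25),.11),r.sense()["clock"])
r.reach(*down((.59,-.02),.33,0));s=vision.snapshot("wrist");t=vision.snapshot("top")
for n,col,x,y in [("c","green",.638,.286),("b","yellow",.64,.18),("d","red",.5645,.102),("a","blue",.622,-.136)]:
    c=blob(t,col,proj(t,(x,y,.018)),30);print(n,fit(t,c,.015),end=" ")
    c=blob(s,col,proj(s,(x,y,.018)),45);print(None if c is None else fit(s,c,.015))
print(r.sense()["clock"]);cv2.imwrite("pics/w9.png",s["frame"][:,:,::-1])
```

```text
0.02557874670019699
[-5.9 -2.6  1.3]
0.4 0.3985162428345934 [-10.4  -0.9   4. ]
knob [ 0.3999 -0.3026  0.0147] 39.55
c [0.6386 0.2864 0.0287] [0.6389 0.2878 0.0282]
b [0.6398 0.181  0.0298] [0.6413 0.1802 0.0308]
d [0.5653 0.1029 0.0287] [0.5658 0.1026 0.0289]Traceback (most recent call last):
  File "<stdin>", line 12, in <module>
  File "h.py", line 21, in fit
    P=np.array([cast(s,p[0],z)[:2] for p in c],np.float32)*1000
                                            ^
TypeError: 'NoneType' object is not iterable
```

The lid is shut: the knob is back at (0.400,-0.302) and against its stop. Blue is hidden in the top view, so I'll check it in the wrist view.

Run:
```python
from h import *
s=vision.snapshot("wrist");t=vision.snapshot("top")
for n,i,rr in(("w",s,200),("t",t,60)):
    c=blob(i,"blue",proj(i,(.622,-.136,.018)),rr);print(n,None if c is None else (fit(i,c,.015),cv2.contourArea(c)))
cv2.imwrite("pics/w9.png",s["frame"][:,:,::-1])
```

```text
w (array([ 0.623 , -0.137 ,  0.0287]), 951.0)
t None
```

View pics/w9.png

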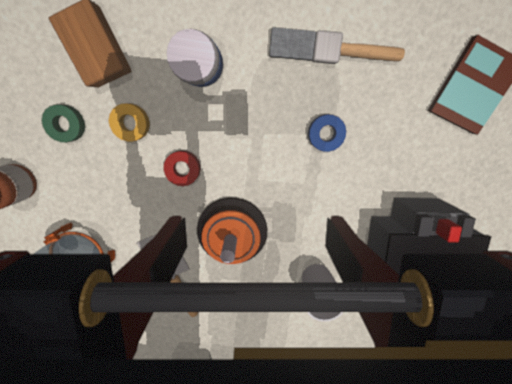

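Blue is at (0.623,-0.137), and all four rolls are where they were first found. Stacking red first, with force checks.

```bash
cat >> h.py <<'E'
K=(.4476,.0213)
def roll(col,xy,level):
    xy=np.array(xy,float)
    r.servo_line(down(xy,.20,0)[0],[180,0,0],.3)
    s=vision.snapshot("wrist");c=blob(s,col,proj(s,(xy[0],xy[1],.015)),90);q=fit(s,c,.015);print(col,q,cv2.contourArea(c))
    assert .026<q[2]<.033
    xy=q[:2]
    r.servo_line(down(xy,.06,0)[0],speed=.25); r.servo_line(down(xy,.022,0)[0],speed=.1); print("down",F()); effector.grab(12)
    print("open",held()); r.servo_line(down(xy,.18,0)[0],speed=.25); print("lift",held()); assert held()>.05
    r.servo_line(down(K,.18,0)[0],speed=.3); r.servo_line(down(K,.138,0)[0],speed=.15)
    zf=.041+.018*level+.003+.022
    for z in np.arange(.132,zf,-.006).tolist()+[zf]:
        r.servo_line(down(K,z,0)[0],speed=.05); f=F()
        if np.abs(f).max()>12: print("z",round(z,3),f,held())
        if np.abs(f).max()>30: raise SystemExit("jam")
    print("end",F(),held()); effector.let_go(); r.servo_line(down(K,.28,0)[0],speed=.3); print(r.sense()["clock"])
E
python3 - <<'E'
from h import *
roll("red",(.5655,.1027),0)
s=vision.snapshot("wrist");f=s["frame"][60:260,160:360]
cv2.imwrite("pics/w10.png",cv2.resize(f,(400,400))[:,:,::-1])
E
```

```text
red [0.5649 0.1021 0.0289] 946.5
down [ 0.1 -0.2 -0.4]
open 0.060511410042837804
lift 0.06036948621477607
end [ 0.2  0.2 -0.3] 0.06055930026396022
50.1417
```

View pics/w10.png

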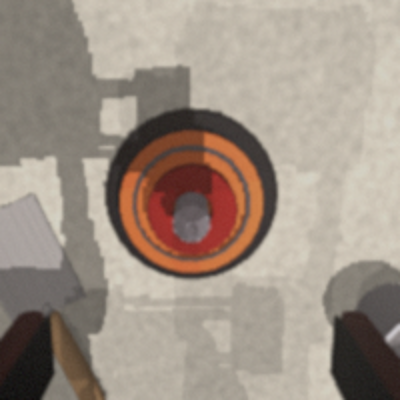

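The red roll lies flat on the step around the spindle, centred near (190,205). The other three follow.

Run:
```python
from h import *
roll("yellow",(.6405,.1806),1)
roll("green",(.6388,.287),2)
roll("blue",(.623,-.137),3)
s=vision.snapshot("wrist");f=s["frame"][60:260,160:360]
t=vision.snapshot("side");g=t["frame"][160:260,240:340]
cv2.imwrite("pics/w11.png",np.hstack([cv2.resize(f,(400,400)),cv2.resize(g,(400,400))])[:,:,::-1])
```

```text
yellow [0.6402 0.1815 0.0298] 1788.0
down [ 0.1  0.6 -0. ]
open 0.05936402626512458
lift 0.05944632725090626
end [-0.8 -0.7 -1.6] 0.05960671149283696
59.3417
green [0.6374 0.2858 0.0267] 425.5
down [0.4 0.2 1.2]
open 0.059419515443550175
lift 0.059497107718546056
end [-0.  -0.4 -0.7] 0.05990888899105449
67.8917
blue [ 0.6229 -0.1373  0.0289] 885.5
down [-0.2  0.   0.2]
open 0.06020008800701928
lift 0.06046094610491402
end [-0.6  0.2 -0.5] 0.06047141901175796
75.2333
```

View pics/w11.png

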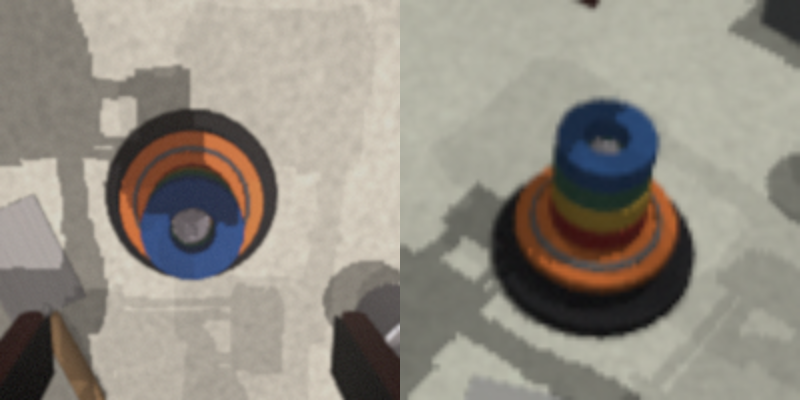

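All four rolls lie flat: red, yellow, green and blue from the bottom, with the blue hole around the cone tip. Now the cover.

Run:
```python
from h import *
xy=(.4072,.2981)
r.servo_line(down(xy,.30,0)[0],[180,0,0],.3)
s=vision.snapshot("wrist");p=proj(s,(xy[0],xy[1],.12));c=blob(s,"black",p,30)
print(p,fit(s,c,.1275),cv2.contourArea(c),r.sense()["joints"].round(0))
cv2.imwrite("pics/w12.png",s["frame"][:,:,::-1])
```

```text
[254.26395904 172.70004978] [0.4215 0.2949 0.0077] 13.5 [ 32.  -8.  78.  -0. 110. 122.]
```

View pics/w12.png

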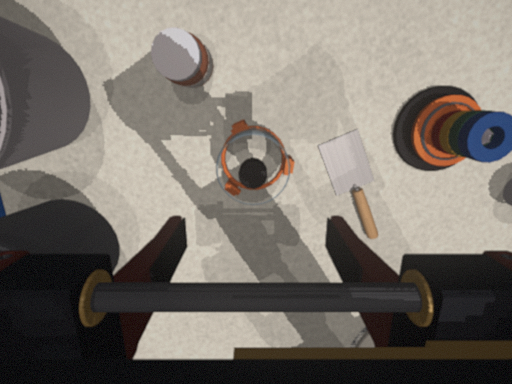

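The knob is at (253,173), matching the predicted (254,173), so (0.4073,0.2983) holds. I'll grip, lift and check alignment over the keeper before pressing.

Run:
```python
from h import *
xy=(.4073,.2983)
r.servo_line(down(xy,.15,0)[0],speed=.2); r.servo_line(down(xy,.1225,0)[0],speed=.06);print(F());effector.grab(40);print(held(),F())
r.servo_line(down(xy,.28,0)[0],speed=.15);print(held(),F())
r.servo_line(down(K,.28,0)[0],speed=.2);r.servo_line(down(K,.19,0)[0],speed=.1);print(F())
t=vision.snapshot("side");s=vision.snapshot("wrist")
g=t["frame"][110:260,220:360]
cv2.imwrite("pics/w13.png",np.hstack([cv2.resize(s["frame"],(400,300)),cv2.resize(g,(320,300))])[:,:,::-1])
for z in np.arange(.184,.161,-.004): 
    r.servo_line(down(K,z,0)[0],speed=.04);print(round(z,3),F(),held())
    if np.abs(F()).max()>12: break
```

```text
[ 0.4 -0.   0.1]
0.033528223466047356 [ 0.4  1.7 -0.7]
0.033368986408914614 [-0.1 -0.2 -2.4]
[ 0.   0.4 -1.3]
0.184 [ 0.1  1.3 -2.4] 0.03344757236687262
0.18 [ 0.2 -0.1 -3. ] 0.03324832844188612
0.176 [ 0.2 -0.  -2.7] 0.033298498821888414
0.172 [-0.3 -0.1 -3.1] 0.033176313682147324
0.168 [-0.6 -0.1 -2.4] 0.03333259918590254
0.164 [ 0.4  0.6 -2.5] 0.03323436666812077
```

View pics/w13.png

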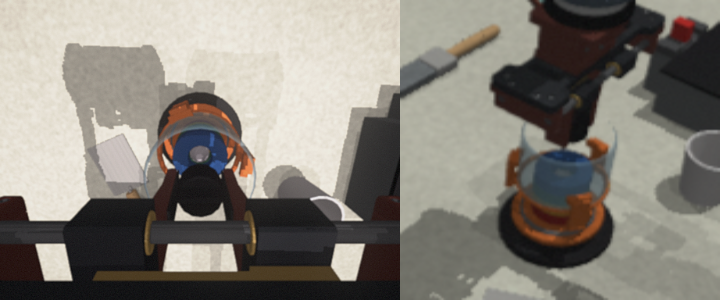

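The cover hangs straight and encloses the stack with no contact. Pressing down with force checks.

Run:
```python
from h import *
for z in np.arange(.161,.1355,-.0015):
    r.servo_line(down(K,z,0)[0],speed=.02);f=F();print(round(z,4),round(r.sense()["tcp_pos"][2]-GP,4),f)
    if abs(f[2])>34 or max(abs(f[0]),abs(f[1]))>20: break
```

```text
0.161 0.1608 [-0.5  0.2 -1.9]
0.1595 0.1594 [-0.7  0.5 -1.5]
0.158 0.1579 [ 0.1 -0.2 -2.1]
0.1565 0.1564 [-0.4  0.4 -1.4]
0.155 0.1549 [-0.7 -0.7 -2.8]
0.1535 0.1537 [-0.1 -0.3 -1.2]
0.152 0.1526 [ 1.3 -1.9  2.3]
0.1505 0.1518 [-0.  -1.3  5.7]
0.149 0.1514 [-0.5 -0.5 11.2]
0.1475 0.1503 [-0.6 -1.4 10.7]
0.146 0.1457 [ 0.9 -0.2  1. ]
0.1445 0.1436 [ 1.6 -0.6 -1.2]
0.143 0.1418 [-0.2 -0.2 -5.9]
0.1415 0.141 [ 1.3  0.4 -5.6]
0.14 0.1402 [ 0.8  1.  -4.1]
0.1385 0.1399 [-1.5  2.4  5.6]
0.137 0.1398 [-4.1  2.5 11. ]
```

The clips rode over at about 11 N, snapped at gp 0.146, and the cover bottomed at 0.140, which is the home height. Releasing and checking.

Run:
```python
from h import *
r.servo_line(down(K,.135,0)[0],speed=.02);print(F(),r.sense()["tcp_pos"][2]-GP)
r.servo_line(down(K,.139,0)[0],speed=.02);effector.let_go();r.servo_line(down(K,.30,0)[0],speed=.2)
r.servo_line(down((.40,-.12),.30,0)[0],speed=.3);r.wait(.5)
t=vision.snapshot("side");s=vision.snapshot("top")
a=cv2.resize(t["frame"][150:260,230:360],(472,400));b=cv2.resize(s["frame"][190:270,200:280],(320,400))
cv2.imwrite("pics/w14.png",np.hstack([a,b])[:,:,::-1])
c=blob(s,"orange",proj(s,(.3999,-.3025,.11)),14);print("lid",None if c is None else fit(s,c,.11))
c=blob(s,"black",proj(s,(K[0],K[1],.145)),9);print("cknob",None if c is None else fit(s,c,.145),r.sense()["clock"])
```

```text
[-6.4  4.4 18.5] 0.13934719306412383
lid [ 0.4076 -0.3074  0.0013]
cknob [0.446  0.022  0.0203] 92.375
```

View pics/w14.png

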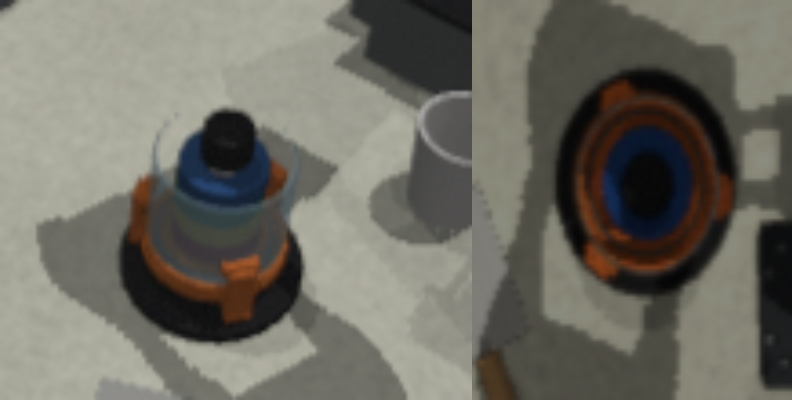

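The cover sits level with all three clips over the rim. One last check: compare the lid with the first wrist view from the same pose.

Run:
```python
from h import *
r.reach(*down((0.41,-0.302),.30,0));r.wait(.3)
s=vision.snapshot("wrist");a=cv2.imread("pics/w1.png")[:,:,::-1]
for n,(u,v,w,h) in dict(knob=(238,160,36,40),stops=(215,78,80,34)).items():
    t=cv2.cvtColor(np.ascontiguousarray(a[v:v+h,u:u+w]),cv2.COLOR_RGB2GRAY);g=cv2.cvtColor(s["frame"],cv2.COLOR_RGB2GRAY)[v:v+h,u:u+w]
    print(n,cv2.phaseCorrelate(t.astype(np.float32),g.astype(np.float32),cv2.createHanningWindow((w,h),cv2.CV_32F)))
def cen(f):
    m=cv2.moments(mask(np.ascontiguousarray(f),"orange")[150:205,235:280],True);return m["m10"]/m["m00"],m["m01"]/m["m00"],m["m00"]
print(cen(a),cen(s["frame"]),r.sense()["clock"])
```

```text
knob ((1.139368114910539, 0.29387748243772194), 0.8762454585896597)
stops ((1.0857642411144113, 0.7125818683897087), 0.9593273563517465)
(20.3840206185567, 28.29381443298969, 388.0) (21.68622448979592, 28.948979591836736, 392.0) 93.4833
```

```bash
python3 -c "
from h import *
print(r.hand_in())"
```

```text
the job is handed in; nothing more can be done
None
```

I handed the job in at about 93 s: both cores are in the shut bin, all four rolls are stacked on the spindle, and the cover is pressed home with its clips snapped; lowering the second core into the bin briefly read 58 N when it hit the first core, and I re-placed it before closing the lid.

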